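Set the run-in timer and start it

TASK

The free-standing timer on the bench mat is to time the motor's run-in. Its dial is stiff and the case is light, so bear down on the dial while you turn it, but never with more than 35 N: turn the dial until its pointer lines up with the raised index on the case, then push the start button right down and let go. The timer must stay put where it stands, not spinning or sliding, and the other things on the bench must not be disturbed.

Things in the scene. Friction and masses are not known exactly. Their poses are not given: they have to be found in the camera images.
- timer: Loose grey case, 96 mm in its x, 120 mm in its y, on four rubber feet centred at x = +-32, y = +-47 mm; flat deck 52 mm above the mat; 0.25 to 0.4 kg in all. Origin: centre of the underside, on the mat's top; z up. The dial's friction (0.36 N m) beats what the case's weight can hold: without some 15 N or more of downward load on the case the whole case turns with the dial.
- dial (a joint): Angle in rad of the black dial; vertical axis through x = 0, y = -20 mm of the timer. 0: the pointer is on the index ridge, along the timer's -x; positive is anticlockwise from above. Starts between 0.7 and 1.3: turn it clockwise; it stays where left; stops at -0.7 and 1.7. Its shaft floats: it starts 0 to 6 mm above its seat, slides down at 3 N, and only bears on the case once seated.
- dial_top (a point): Centre of the top of the dial's upright grip bar, on its axis, 99 mm above the mat when seated, up to 105 at the start; its -x is the pointer's way. Bar 44 mm long, 14 thick, 34 tall, wedge nose and thin white line at the pointer end. It stands on the dial's flat skirt, 62 mm across, upper face 34 mm below the bar's top, which turns with it: fingertips astride the bar can push on it.
- index (a point): Top of the raised index ridge (bare metal, 10 x 5 mm, 8 mm tall) on the deck beside the skirt, at x = -40, y = -20 mm of the timer.
- start (a joint): Travel in m of the round spring-loaded start button: 0 released, 0.005 fully down (takes about 5 N). Cap 22 mm across, standing 5 mm proud of a round housing 38 mm across and 12 mm tall on the deck, so flush when fully down.
- start_top (a point): Centre of the top of the start button, at x = 0, y = 42 mm of the timer, 62 mm from the dial's axis, 69 mm above the mat when released. Moves down with the cap.
- corner (a point): Upper corner of the case at x = 48, y = 60 mm of the timer, 52 mm above the mat: it shows whether the case has been turned or shifted.
- bottle: Bystander: small bottle with a red cap, 48 mm across, 110 mm tall. Origin at the centre of its foot.
- bearing: Bystander: steel bearing ring lying flat, 64 mm across, 18 mm tall. Origin at the centre of its underside.
- screwdriver: Bystander: screwdriver lying on the bench, up to 30 mm thick. Origin under its middle.
- motor: Bystander: heavy flanged electric motor standing on end, fixed, 170 mm across, 228 mm tall. Origin at the centre of its foot.
- mat: Flat dark rubber pad under the timer, 200 x 200 mm, fixed to the bench, let into it to a varying depth so that its top stands 8 to 14 mm above the bench. Origin 14 mm below the centre of its top.
Not all that is in view belongs to the job. What is meant by the timer is not blue or orange, and is the smaller of those in its own colour.

How it is judged:
On the way, in this order (a step that is already met when the one before it is completed fails the run):
1. the dial's pointer is on the index, within 0.12 rad (value of joint dial between -0.12 and 0.12 rad), for 0.3 s.
2. the start button is pushed down at least 3.5 mm of its 5, the dial still on the index (all of step 1 and value of joint start above 0.0035 m), for 0.05 s.
At the end, for the whole second after the job is handed in: The dial's pointer is within 0.12 rad of the index, the start button is released (within 1.5 mm of fully up), and the timer stands upright and at rest with its corner and its foot within 12 mm of where they began (all of step 1 and value of joint start below 0.0015 m and distance of each of corner, timer from where it was at the start of the episode below 0.012 m and linear speed of timer below 0.01 m/s and angle between timer's own z axis and vertical below 0.05 rad); the robot touches nothing.
It fails at once if the timer spun or slid: its corner or its foot more than 12 mm from where it began (distance of any of corner, timer from where it was at the start of the episode above 0.012 m).
It fails at once if the timer was pressed on its mat with more than 40 N (contact force between timer and mat above 40 N).
It fails at once if a bystander was moved more than 20 mm (distance of any of bottle, bearing, screwdriver from where it was at the start of the episode above 0.02 m).
It also fails if it takes over 51 s, if anything falls off the work surface, if the arm or the gripper's body presses on something with over 40 N, if the wrist force passes 120 N, or if a joint passes its speed limit or range.

ROBOT

A 6-joint arm with a two-finger parallel gripper is mounted at the origin on the work surface. World frame = base frame: x ahead of the robot, y to its left, z up, the work surface at z = 0. Lengths are in m, angles in rad, forces in N, time in s.
With the tool pointing down it reaches from about 0.3 to 0.875 m from the base axis. Payload 6.4 kg.
Tool frame: the origin (TCP) lies midway between the tips of the shut fingers; the grasp point (between the pads) lies 19 mm behind it; z points along the fingers, y is the direction in which the jaws open and shut (so a half turn about z gives the same grasp; the last joint's range is limited). The gripper opens to 88 mm and grips with 3 to 60 N. Pads are 18 mm wide; open, the fingers measure 123 mm over their backs; the gripper's body (75 mm by 187 mm) begins 45 mm behind the grasp point.
Start: joints at [1.08, 0.181, 1.607, -0, 1.354, -0.206], TCP at [0.162, 0.552, 0.239] pointing down, gripper open.
Joint ranges: [-2.99, 2.99], [-0.89, 2.07], [0.3, 2.58], [-1.14, 4.28], [0, 2.63], [-3.12, 3.12]. Speed limits (rad/s): [2.57, 2.57, 3.01, 3.14, 3.14, 3.14].

INTERFACE

Orientations are given as a unit quaternion [x, y, z, w].
In Python, from cell import bot, vision, ticket gives the robot as it stands.
- The arm moves only by the tool move_arm, never from a script. Its argument "increments" is a list that holds one entry, the list of rows, each a list of 6 numbers: the shift along the tool's x, y, z in cm, then the turn, a rotation vector about the tool's x, y, z in degrees. In form: [[[dx, dy, dz, wx, wy, wz], ...]]. A call has 1 to 20 rows; each row is the pose to reach, as a shift and turn from the pose measured when the call began, along the tool's axes at that moment; what a row does not reach only later rows make up. A row lasts 1/8 s, in which the tool goes at most 62.5 mm and 10.7 degrees, less where a joint would pass 70% of its speed; a pose out of reach is approached as far as the arm can. A call with a gripper value outside its range is refused whole. "hand" is the closure, from 0 (fully open) to 1 (shut), set as the call begins (left out, the last holds). The fingers move at their own pace and stop on an object; "grip_force" is the grip in N (left out, the last holds). Time passes only in rows, so rows that repeat a pose let the fingers close. It gives the time, the measured TCP pose, the force and the opening at its end, in the units of the state.
- bot.observe(): the state, without advancing time (a new reading comes with each control period).
- vision.grab_frame(name): name is "scene" or "top"; returns (picture, depth): 420x560x3 uint8, red, green, blue; 420x560 float32, m along the optical axis (not along the pixel's ray), 0 where there is no reading.
- vision.camera_info(name): a dict with "camera_matrix" (3x3 intrinsics, pixels), "rvec" (rotation vector, rad) and "tvec" (3), from world to camera coordinates, as OpenCV has them. Camera axes: x right, y down, z forward; pixel columns grow to the right and rows downward; lengths in m; the calibration is good to about 2 mm. A picture is of the moment at which its call begins. camera_info takes no time and is no camera call.
- ticket.sign_off(): hands the job in, once; it reports no verdict.
The state is a dict: "time_s": time; "joint_pos": joint angles; "joint_vel": joint speeds; "joint_torque": joint torques, N m; "tcp_pos": TCP position; "tool_rot": TCP orientation; "ft_force": force on the tool from outside, world axes, zero at the start; "moment": the same for the moment, N m; "finger_gap": finger opening in m.
Only numpy, scipy, OpenCV 4.12 (cv2) and the standard library are available. Lean on these libraries where they do the work, as an engineer would, in place of code of your own. Each camera call takes 0.05 s, during which the arm holds its last target.

## Working session

There is one attempt and no reset: what is moved stays moved. The work goes in short steps, Python scripts to look and compute and a tool call to move; the robot and the scene stay as the last step left them, time stands still between calls to the robot, and variables do not carry over. Pictures are saved under pics/ and viewed, and the job is handed in when it is done.

Besides the shell and the picture viewer there is one more tool, called after "Emit:" in YAML: its name, and indented under it one key for each argument. move_arm: Moves the arm, as the interface text tells. Its arguments: {"type":"object","properties":{"increments":{"type":"array","items":{"type":"array","items":{"type":"array","items":{"type":"number"}}}},"hand":{"type":"number"},"grip_force":{"type":"number"}},"required":["increments"]}

```bash
mkdir -p pics; ls
python3 - <<'E'
from cell import bot, vision
import cv2,numpy as np
s=bot.observe(); print({k:np.round(v,3) for k,v in s.items()})
for n in("top","scene"):
    p,d=vision.grab_frame(n); np.savez(f"{n}0.npz",p=p,d=d)
    cv2.imwrite(f"pics/{n}0.png",p[:,:,::-1]); c=vision.camera_info(n); print(n,c)
E
```

```text
pics
{'time_s': np.float64(0.0), 'joint_pos': array([ 1.08 ,  0.182,  1.608,  0.   ,  1.354, -0.206]), 'joint_vel': array([ 0.   , -0.001, -0.001, -0.001, -0.001, -0.   ]), 'joint_torque': array([-1.0000e-03, -4.3387e+01, -3.4185e+01,  7.0000e-02,  3.9000e-02,
       -0.0000e+00]), 'tcp_pos': array([0.161, 0.551, 0.238]), 'tool_rot': array([ 0.142,  0.99 , -0.001, -0.   ]), 'ft_force': array([-0.296,  0.317, -0.075]), 'moment': array([ 0.011,  0.066, -0.009]), 'finger_gap': np.float64(0.088)}
top {'camera_matrix': array([[382.31647953,   0.        , 282.37656959],
       [  0.        , 382.31647953, 208.99555365],
       [  0.        ,   0.        ,   1.        ]]), 'rvec': array([ 2.12998273, -2.18295227,  0.08107147]), 'tvec': array([0.06409476, 0.53227516, 1.11086942])}
scene {'camera_matrix': array([[451.75431427,   0.        , 280.49709346],
       [  0.        , 451.75431427, 205.07887591],
       [  0.        ,   0.        ,   1.        ]]), 'rvec': array([ 2.08807992,  1.13067682, -0.48299121]), 'tvec': array([-0.33060288, -0.22846945,  1.58994211])}
```

View pics/top0.png

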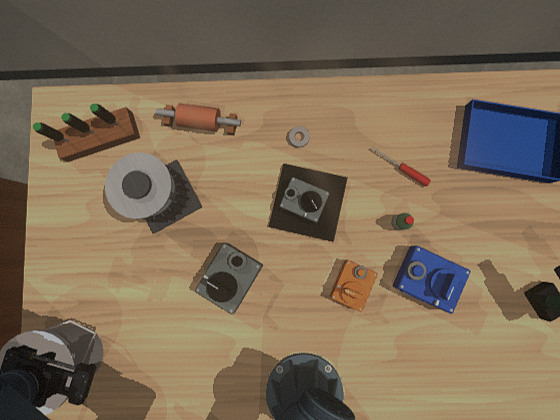

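View pics/scene0.png

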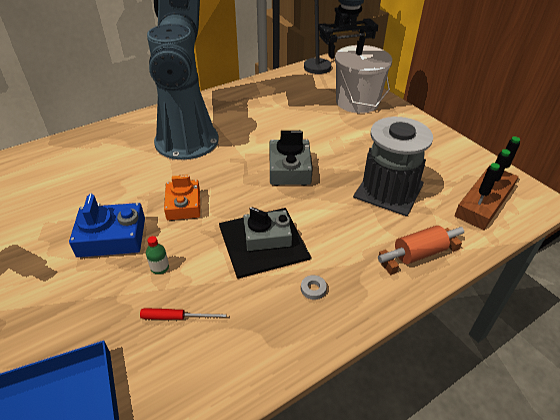

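The timer is the smaller grey one, on the dark mat at about (305,200) in the top view and (270,230) in the scene view. The other grey one, at (228,275), is the larger decoy. I'll zoom in next.

```bash
cat > h.py <<'E'
import numpy as np,cv2
from cell import bot,vision
def cam(n):
    c=vision.camera_info(n);R=cv2.Rodrigues(c["rvec"])[0];return c["camera_matrix"],R,np.array(c["tvec"])
def toplane(n,uv,z):
    K,R,t=cam(n);uv=np.atleast_2d(uv).astype(float)
    d=(np.linalg.inv(K)@np.c_[uv,np.ones(len(uv))].T); d=(R.T@d).T; o=-R.T@t
    return o+d*((z-o[2])/d[:,2])[:,None]
def cloud(n,d):
    K,R,t=cam(n);v,u=np.mgrid[:d.shape[0],:d.shape[1]]
    P=np.stack([(u-K[0,2])/K[0,0]*d,(v-K[1,2])/K[1,1]*d,d],-1); return (P-t)@R
def proj(n,X):
    K,R,t=cam(n);return cv2.projectPoints(np.atleast_2d(np.float64(X)),R,t,K,None)[0][:,0]
E
python3 - <<'E'
from h import *
a=np.load("top0.npz");b=np.load("scene0.npz")
t=cv2.resize(a['p'][155:250,260:355],None,fx=6,fy=6,interpolation=cv2.INTER_NEAREST)
s=cv2.resize(b['p'][190:290,210:320],None,fx=6,fy=6,interpolation=cv2.INTER_NEAREST)
cv2.imwrite("pics/tz.png",t[:,:,::-1]);cv2.imwrite("pics/sz.png",s[:,:,::-1])
C=cloud("top",a['d']); np.set_printoptions(linewidth=200)
print((C[178:224:3,276:336:3,2]*1000).astype(int))
print(C[230,330],C[170,290],C[200,260],C[200,305])
E
```

```text
[[   0    0    9    8   12   60   66   61   11   11   10   13    8   13   14    9   12   11    8   13]
 [  -2   12   12   12   11   65   60   64   61   63   10   12   10   10   10   12   12    9   16    8]
 [  -3   13    9    8   14   63   62   63   63   67   62   64    6   11   14   10   11   10   10    8]
 [  -3   14   13   13 1160   76   75   67   64   65   63   65   63   63   70    8   12   14   12    8]
 [  -3    6    8   74   81   84   83   62   63   62   63   78   78   67   64   63   67    9   11   13]
 [  14   12   12   74   83   86   87   75   59   63  111  111   79   81   80   62   60   65   13   12]
 [  17   12   13   65   77   75   74   65   66   80   90  115  114   77   80   64   64   66    7   12]
 [  12   12   61   65   59   69   65   64   64   76   83  112  115   76   76   82   60   12   11   11]
 [  11   15   64   64   62   61   63   62   63   79   78   85  113  115   76   80   64   11    9   11]
 [  12    9   64   66   62   63   62   63   61   78   80   80  113  113   82   63   64   10   13   12]
 [  14   13   29   61   62   61   63   61   62   74   79   80   80  107   81   64   12   10   10    4]
 [  11   10    9   11   30   55   61   64   64   63   65   80   79   64   63   64    8   11   15    9]
 [  11    9   13   12   13    6    8   54   60   66   68   65   64   67   65    9   12   12   11    9]
 [  10   12    9 1160   13    9   14   16   11   28   62   67   60   67   64    7    8   11   11    9]
 [  14   13   10    9   15    6   16   10   13   16   10   11   57   63    9    8   10   12   12    8]
 [  16   12   15   11    8   11    9   10   11   12   12   11   16    8   12   10    9   11   11   12]]
[ 0.46839846 -0.08960867  0.0127657 ] [0.65469076 0.02538869 0.00977749] [ 0.56628907  0.11981333 -0.00210926] [ 0.55200752 -0.01514088  0.08305562]
```

View pics/tz.png

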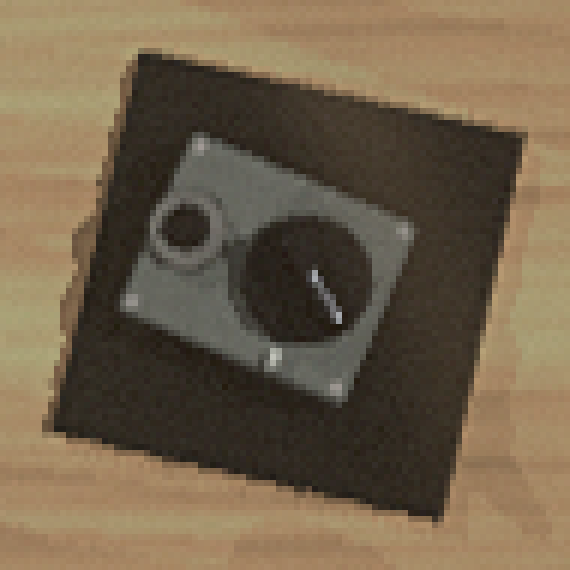

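View pics/sz.png

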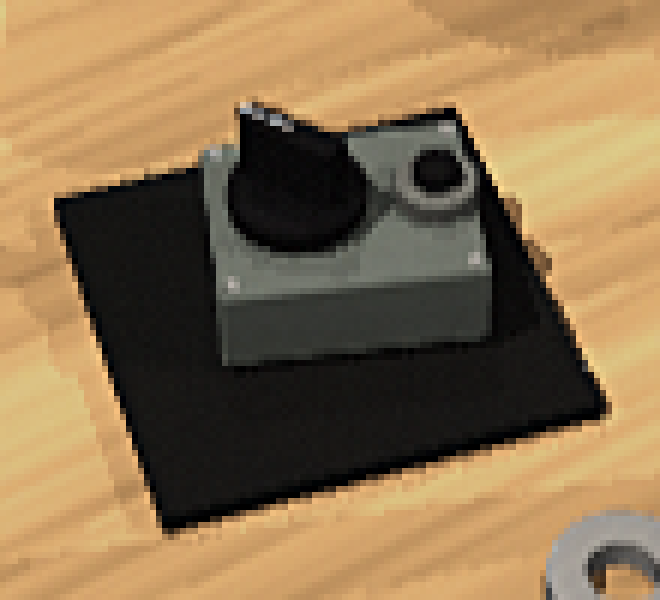

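In the 6x top crop the case is turned. The button is at (187,223) and the dial at about (308,280). The white pointer line runs from (313,272) to (340,320), and the index ridge is at (273,357). Next I'll measure these.

```bash
cat > meas.py <<'E'
from h import *
import sys
def measure(p,d,verbose=1):
    C=cloud("top",d);Z=C[...,2]
    roi=np.zeros(Z.shape,bool);roi[165:245,265:350]=1
    hsv=cv2.cvtColor(p,cv2.COLOR_RGB2HSV)
    up=roi&(Z>.045)&(Z<.14)
    up=cv2.morphologyEx(up.astype(np.uint8),cv2.MORPH_OPEN,np.ones((3,3)))>0
    deck=up&(abs(Z-.063)<.007)&(hsv[...,2]>70)
    zd=np.median(Z[deck]); matm=roi&(Z<.025)&(Z>.004)&(hsv[...,2]<70)
    zm=np.median(Z[matm])
    return C,Z,hsv,up,deck,zd,zm
if __name__=="__main__":
    a=np.load("top0.npz");p,d=a['p'],a['d']
    C,Z,hsv,up,deck,zd,zm=measure(p,d);print("deck",zd,"mat",zm, (zd-zm))
    zdk=(zd+zm+.052)/2
    # grey case mask by colour
    g=cv2.cvtColor(p,cv2.COLOR_RGB2GRAY)
    roi=np.zeros(Z.shape,np.uint8);roi[170:228,276:334]=1
    m=((g>62)&(roi>0)).astype(np.uint8)
    cs,_=cv2.findContours(m,cv2.RETR_EXTERNAL,cv2.CHAIN_APPROX_NONE)
    c=max(cs,key=cv2.contourArea)
    W=toplane("top",c[:,0],zdk)[:,:2]
    r=cv2.minAreaRect((W*1000).astype(np.float32));print("rect mm",r)
    # button: annulus by z
    bt=up&(Z>.071)&(Z<.095)
    n,l,s,cen=cv2.connectedComponentsWithStats(bt.astype(np.uint8))
    for i in range(1,n): print("blob",s[i],cen[i],toplane("top",cen[i],zdk+.012))
    bar=up&(Z>.1); print("bar z",np.median(Z[bar]),bar.sum());
    zb=np.median(Z[bar])
    v,u=np.nonzero(bar);W=toplane("top",np.c_[u,v],zb)[:,:2]
    print("bar rect",cv2.minAreaRect((W*1000).astype(np.float32)),W.mean(0))
    sk=bt
    wh=(g>95)&(Z>.09)&up|((g>110)&(roi>0)); v,u=np.nonzero(wh);print([(x,y,int(g[y,x]),int(Z[y,x]*1000)) for x,y in zip(u,v)])
E
python3 meas.py
```

```text
deck 0.06365671107525829 mat 0.011568738296418765 0.052087972778839524
rect mm ((558.0543823242188, -12.685722351074219), (120.59285736083984, 96.02191925048828), 65.22709655761719)
blob [285 186  13  13 125] [291.104 192.352] [[0.57605159 0.0236888  0.07561272]]
blob [300 190  22  22 271] [310.52398524 200.93357934] [[ 0.54983267 -0.0310571   0.07561272]]
blob [305 214   1   1   1] [305. 214.] [[ 0.51282776 -0.01423075  0.07561272]]
bar z 0.11329597035020224 93
bar rect ((547.6111450195312, -32.58795928955078), (49.7313232421875, 14.692649841308594), 28.98232078552246) [ 0.5479563  -0.03212531]
[(np.int64(276), np.int64(170), 152, -1), (np.int64(277), np.int64(170), 158, -1), (np.int64(278), np.int64(170), 156, 1), (np.int64(279), np.int64(170), 156, 0), (np.int64(316), np.int64(170), 114, 9), (np.int64(318), np.int64(170), 113, 4), (np.int64(319), np.int64(170), 134, 0), (np.int64(320), np.int64(170), 138, -3), (np.int64(321), np.int64(170), 151, 1), (np.int64(322), np.int64(170), 148, -4), (np.int64(323), np.int64(170), 142, -2), (np.int64(324), np.int64(170), 149, -1), (np.int64(
[... 4721 characters left out ...]
 (np.int64(315), np.int64(207), 101, 110), (np.int64(316), np.int64(207), 168, 116), (np.int64(316), np.int64(208), 151, 111), (np.int64(305), np.int64(213), 170, 70), (np.int64(306), np.int64(213), 155, 70), (np.int64(305), np.int64(214), 192, 71), (np.int64(306), np.int64(214), 162, 68), (np.int64(304), np.int64(215), 116, 69), (np.int64(305), np.int64(215), 173, 70), (np.int64(306), np.int64(215), 117, 62), (np.int64(305), np.int64(216), 120, 61), (np.int64(315), np.int64(218), 112, 67), (np.int64(316), np.int64(218), 120, 64), (np.int64(315), np.int64(219), 148, 59), (np.int64(316), np.int64(219), 151, 65), (np.int64(315), np.int64(220), 128, 63), (np.int64(316), np.int64(220), 137, 63)]
```

```bash
cat >> h.py <<'E'
from scipy.spatial.transform import Rotation as Ro
def inc(pos,yaw):
    """increment (tool axes, cm/deg) to tool-down pose with tool y at world angle yaw(deg)"""
    s=bot.observe();R=Ro.from_quat(s["tool_rot"]);y=np.radians(yaw)
    T=Ro.from_matrix(np.array([[-np.sin(y),np.cos(y),0],[np.cos(y),np.sin(y),0],[0,0,-1]]).T)
    return np.round(R.inv().apply(np.array(pos)-s["tcp_pos"])*100,2),np.round((R.inv()*T).as_rotvec(degrees=True),2)
def st():
    s=bot.observe();y=Ro.from_quat(s["tool_rot"]).as_matrix()
    print("t",round(float(s["time_s"]),2),"tcp",np.round(s["tcp_pos"],4),"yaw",round(float(np.degrees(np.arctan2(y[1,1],y[0,1]))),2),"zax",np.round(y[:,2],4),"F",np.round(s["ft_force"],1),"M",np.round(s["moment"],2),"gap",round(float(s["finger_gap"]),4),"q",np.round(s["joint_pos"],2))
E
python3 - <<'E'
from h import *
print("screws",toplane("top",[[(293+326.7+281.5+315.5)/4,(179+193+205+219)/4.]],.0636))
L=toplane("top",[[312,200.5],[313,202.4],[315,205.5],[316.1,207.8]],.1133);print(L);print(np.degrees(np.arctan2(*(L[-1]-L[0])[[1,0]])))
print("motor",toplane("top",[[140,187]],.2))
# scene view check: project predicted points
c=np.array([.558,-.0127]);y=np.array([.419,.908]);x=np.array([.908,-.419])
for n,q,z in(("start",.042*y,.0806),("axis top",-.02*y,.1133),("index",-.04*x-.02*y,.0716),("corner",.048*x+.06*y,.0636),("pointer tip",-.02*y+.022*np.array([np.cos(np.radians(209)),np.sin(np.radians(209))]),.1133)):
    X=np.r_[c+q,z];print(n,X,"scene",proj("scene",X),"crop",(proj("scene",X)-[210,190])*6)
print(inc([.55,-.031,.2],119)); st()
E
```

```text
screws [[ 0.55740239 -0.0135234   0.0636    ]]
[[ 0.54634084 -0.03329689  0.1133    ]
 [ 0.54100164 -0.03588037  0.1133    ]
 [ 0.53227703 -0.04109989  0.1133    ]
 [ 0.52584228 -0.04391362  0.1133    ]]
-152.61921595398684
motor [[0.5823233  0.41088832 0.2       ]]
start [0.575598 0.025436 0.0806  ] scene [[283.14055006 217.70314801]] crop [[438.84330038 166.21888807]]
axis top [ 0.54962 -0.03086  0.1133 ] scene [[259.52275561 211.09148   ]] crop [[297.13653365 126.54888   ]]
index [ 0.5133 -0.0141  0.0716] scene [[258.22704615 212.06329963]] crop [[289.36227693 132.37979775]]
corner [0.626724 0.021668 0.0636  ] scene [[292.7306167  234.52720628]] crop [[496.38370018 267.16323767]]
pointer tip [ 0.53037837 -0.04152581  0.1133    ] scene [[252.15582454 208.3282117 ]] crop [[252.93494726 109.96927022]]
(array([-53.67, -44.97,   3.84]), array([ -0.08,  -0.05, -45.32]))
t 0.1 tcp [0.1613 0.5514 0.2379] yaw 73.68 zax [-7.0e-04 -1.4e-03 -1.0e+00] F [-0.1 -1.  -0.4] M [ 0.03 -0.02 -0.03] gap 0.0879 q [ 1.08  0.18  1.61 -0.    1.35 -0.21]
```

The scene projections agree with the crop to about 1 px, and the case measures 120.6 x 96.0 mm as expected. The dial starts at about 0.92 rad. Now I'll move above the dial.

Emit:
move_arm:
  increments:
    - [[-53.7, -45.0, 5, 0, 0, -44.5], [-53.7, -45.0, 5, 0, 0, -44.5], [-53.7, -45.0, 5, 0, 0, -44.5], [-53.7, -45.0, 5, 0, 0, -44.5], [-53.7, -45.0, 5, 0, 0, -44.5], [-53.7, -45.0, 5, 0, 0, -44.5], [-53.7, -45.0, 5, 0, 0, -44.5], [-53.7, -45.0, 5, 0, 0, -44.5], [-53.7, -45.0, 5, 0, 0, -44.5], [-53.7, -45.0, 5, 0, 0, -44.5], [-53.7, -45.0, 5, 0, 0, -44.5], [-53.7, -45.0, 5, 0, 0, -44.5], [-53.7, -45.0, 5, 0, 0, -44.5], [-53.7, -45.0, 5, 0, 0, -44.5], [-53.7, -45.0, 5, 0, 0, -44.5], [-53.7, -45.0, 5, 0, 0, -44.5]]
  hand: 0.3

```text
time_s: 2.1
tcp_pos: [0.5499, -0.0303, 0.1887]
tool_rot: [-0.244, 0.97, -0.001, -0.0]
ft_force: [0.4, 0.3, -0.1]
finger_gap: 0.0619
```

```bash
python3 -c "
from h import *
st(); print(inc([.5495,-.031,.11],118),inc([.5495,-.031,.083],118))"
```

```text
t 2.1 tcp [ 0.5499 -0.0303  0.1887] yaw 118.27 zax [-4.0e-04 -1.4e-03 -1.0e+00] F [ 0.4  0.3 -0.1] M [0.06 0.03 0.03] gap 0.0619 q [-0.27  0.18  1.72 -0.    1.25 -2.33]
(array([ 0.06, -0.03,  7.87]), array([-0.06, -0.06,  0.27])) (array([ 0.06, -0.03, 10.57]), array([-0.06, -0.06,  0.27]))
```

Emit:
move_arm:
  increments:
    - [[0.06, -0.03, 4, 0, 0, 0.3], [0.06, -0.03, 6, 0, 0, 0.3], [0.06, -0.03, 8, 0, 0, 0.3], [0.06, -0.03, 9.5, 0, 0, 0.3], [0.06, -0.03, 10.3, 0, 0, 0.3], [0.06, -0.03, 10.4, 0, 0, 0.3], [0.06, -0.03, 10.4, 0, 0, 0.3]]
  hand: 0.6

```text
time_s: 2.98
tcp_pos: [0.5499, -0.0311, 0.0853]
tool_rot: [-0.242, 0.97, -0.001, 0.0]
ft_force: [-0.0, 0.3, 0.9]
finger_gap: 0.0352
```

```bash
python3 -c "
from h import *
st()
p,d=vision.grab_frame('scene');cv2.imwrite('pics/s1.png',cv2.resize(p[130:290,190:340],None,fx=4,fy=4)[:,:,::-1])"
```

```text
t 2.98 tcp [ 0.5499 -0.0311  0.0853] yaw 117.98 zax [ 5.0e-04 -1.6e-03 -1.0e+00] F [-0.   0.3  0.9] M [0.04 0.04 0.02] gap 0.0352 q [-0.27  0.32  1.78 -0.    1.04 -2.33]
```

View pics/s1.png

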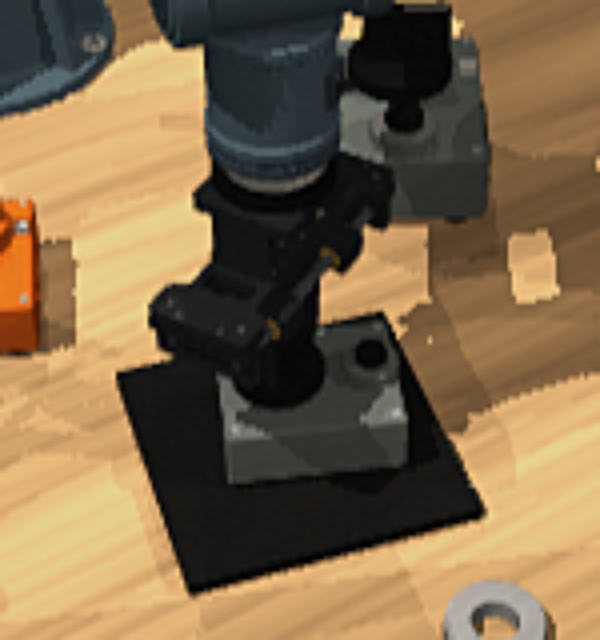

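The fingers are astride the bar and clear of everything. Now I'll close on the bar.

Emit:
move_arm:
  increments:
    - [[0, 0, 0, 0, 0, 0], [0, 0, 0, 0, 0, 0], [0, 0, 0, 0, 0, 0], [0, 0, 0, 0, 0, 0], [0, 0, 0, 0, 0, 0], [0, 0, 0, 0, 0, 0]]
  hand: 1
  grip_force: 20

```text
time_s: 3.78
tcp_pos: [0.5504, -0.0314, 0.0857]
tool_rot: [-0.242, 0.97, -0.001, 0.001]
ft_force: [1.5, -2.4, 2.6]
finger_gap: 0.0137
```

```bash
python3 -c "
from h import *
st()"
```

```text
t 3.77 tcp [ 0.5504 -0.0314  0.0857] yaw 117.97 zax [ 0.0017 -0.0021 -1.    ] F [ 1.5 -2.4  2.6] M [-0.16 -0.18  0.03] gap 0.0137 q [-0.27  0.32  1.78 -0.    1.04 -2.33]
```

Emit:
move_arm:
  increments:
    - [[0, 0, 0.2, 0, 0, 0], [0, 0, 0.4, 0, 0, 0], [0, 0, 0.5, 0, 0, 0], [0, 0, 0.5, 0, 0, 0]]

```text
time_s: 4.28
tcp_pos: [0.5507, -0.0314, 0.0823]
tool_rot: [-0.242, 0.97, -0.001, 0.001]
ft_force: [-5.3, 0.3, 14.7]
finger_gap: 0.0138
```

```bash
python3 -c "
from h import *
st()"
```

```text
t 4.28 tcp [ 0.5507 -0.0314  0.0823] yaw 117.99 zax [ 0.0019 -0.0023 -1.    ] F [-5.3  0.3 14.7] M [ 0.11  0.95 -0.04] gap 0.0138 q [-0.27  0.32  1.78 -0.    1.03 -2.33]
```

Emit:
move_arm:
  increments:
    - [[0, 0, 0.2, 0, 0, 0], [0, 0, 0.25, 0, 0, 0], [0, 0, 0.25, 0, 0, 0]]
  grip_force: 30

```text
time_s: 4.65
tcp_pos: [0.5508, -0.0314, 0.082]
tool_rot: [-0.242, 0.97, -0.001, 0.0]
ft_force: [-8.7, 1.2, 23.2]
finger_gap: 0.0135
```

```bash
python3 -c "
from h import *
st()"
```

```text
t 4.65 tcp [ 0.5508 -0.0314  0.082 ] yaw 118.01 zax [ 0.0016 -0.0026 -1.    ] F [-8.7  1.2 23.2] M [ 0.18  1.58 -0.05] gap 0.0135 q [-0.27  0.32  1.78 -0.    1.03 -2.33]
```

Seated and loaded with about 23 N. I'll turn in stages, keep the load on, and take off the small side load.

Emit:
move_arm:
  increments:
    - [[0.03, 0.02, 0.23, 0, 0, 2], [0.04, 0.02, 0.23, 0, 0, 4], [0.05, 0.03, 0.23, 0, 0, 6], [0.05, 0.03, 0.23, 0, 0, 8], [0.05, 0.03, 0.23, 0, 0, 10]]

```text
time_s: 5.28
tcp_pos: [0.5508, -0.0316, 0.082]
tool_rot: [-0.157, 0.988, -0.002, 0.001]
ft_force: [-7.2, -0.4, 20.8]
finger_gap: 0.014
```

```bash
python3 -c "
from h import *
st()"
```

```text
t 5.28 tcp [ 0.5508 -0.0316  0.082 ] yaw 108.02 zax [ 0.0027 -0.0037 -1.    ] F [-7.2 -0.4 20.8] M [0.02 1.18 0.35] gap 0.014 q [-0.27  0.32  1.78 -0.    1.03 -2.15]
```

Emit:
move_arm:
  increments:
    - [[0.04, 0.02, 0.25, 0, 0, 2.5], [0.04, 0.02, 0.25, 0, 0, 5], [0.04, 0.02, 0.25, 0, 0, 7.5], [0.04, 0.02, 0.25, 0, 0, 10], [0.04, 0.02, 0.25, 0, 0, 12]]

```text
time_s: 5.9
tcp_pos: [0.551, -0.0321, 0.082]
tool_rot: [-0.053, 0.999, -0.003, 0.002]
ft_force: [-6.7, -2.0, 21.5]
finger_gap: 0.0138
```

```bash
python3 -c "
from h import *
st()
b=np.load('scene0.npz')['p']
p,d=vision.grab_frame('scene');np.savez('scene2.npz',p=p,d=d)
f=lambda q:cv2.resize(q[190:290,210:320],None,fx=3.6,fy=3.6,interpolation=cv2.INTER_NEAREST)
cv2.imwrite('pics/s2.png',np.hstack([f(b),f(p)])[:,:,::-1])"
```

```text
t 5.9 tcp [ 0.551  -0.0321  0.082 ] yaw 96.03 zax [ 0.0037 -0.0052 -1.    ] F [-6.7 -2.  21.5] M [-0.15  1.29  0.33] gap 0.0138 q [-0.27  0.32  1.78 -0.    1.03 -1.94]
```

View pics/s2.png

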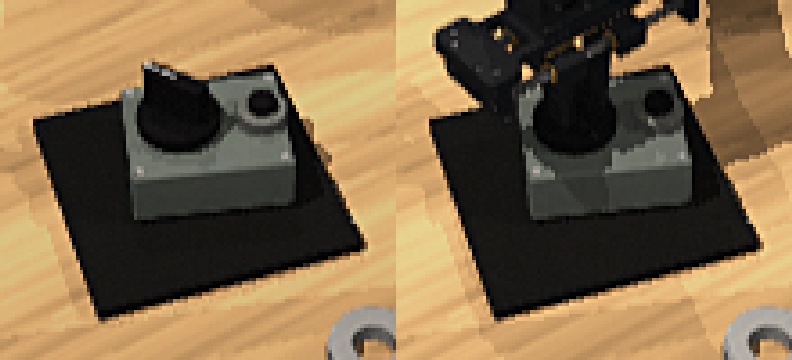

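The case hasn't moved. I'll compute the rest of the turn as an absolute target so that tilt and drift don't build up.

```bash
python3 -c "
from h import *
for y in (96,88,80,72,65): print(inc([.5502,-.0313,.0794],y))"
```

```text
(array([0.07, 0.09, 0.26]), array([-0.32,  0.18, -0.05]))
(array([0.07, 0.09, 0.26]), array([-0.3 ,  0.2 ,  7.95]))
(array([0.07, 0.09, 0.26]), array([-0.29,  0.22, 15.95]))
(array([0.07, 0.09, 0.26]), array([-0.27,  0.24, 23.95]))
(array([0.07, 0.09, 0.26]), array([-0.26,  0.26, 30.95]))
```

Emit:
move_arm:
  increments:
    - [[0.07, 0.09, 0.25, -0.3, 0.2, 2.5], [0.07, 0.09, 0.25, -0.3, 0.2, 5], [0.07, 0.09, 0.25, -0.3, 0.2, 7.5], [0.07, 0.09, 0.25, -0.3, 0.2, 10], [0.07, 0.09, 0.25, -0.3, 0.2, 12.5], [0.07, 0.09, 0.25, -0.3, 0.2, 15]]

```text
time_s: 6.7
tcp_pos: [0.5511, -0.0326, 0.082]
tool_rot: [0.079, 0.997, -0.001, 0.001]
ft_force: [-7.2, -4.3, 20.1]
finger_gap: 0.0137
```

```bash
python3 -c "
from h import *
st()
for y in (72,65): print(inc([.5502,-.0313,.0794],y))"
```

```text
t 6.7 tcp [ 0.5511 -0.0326  0.082 ] yaw 80.95 zax [ 0.0017 -0.0026 -1.    ] F [-7.2 -4.3 20.1] M [-0.74  1.29  0.35] gap 0.0137 q [-0.27  0.32  1.78 -0.    1.03 -1.68]
(array([0.11, 0.12, 0.26]), array([-0.13,  0.13,  8.95]))
(array([0.11, 0.12, 0.26]), array([-0.12,  0.14, 15.95]))
```

Emit:
move_arm:
  increments:
    - [[0.05, 0.05, 0.25, -0.1, 0.1, 2.5], [0.05, 0.05, 0.25, -0.1, 0.1, 5], [0.05, 0.05, 0.25, -0.1, 0.1, 7.5], [0.05, 0.05, 0.25, -0.1, 0.1, 10], [0.05, 0.05, 0.25, -0.1, 0.1, 12.5], [0.05, 0.05, 0.25, -0.1, 0.1, 15], [0.05, 0.05, 0.25, -0.1, 0.1, 16], [0.05, 0.05, 0.25, -0.1, 0.1, 16]]

```text
time_s: 7.7
tcp_pos: [0.5509, -0.0332, 0.082]
tool_rot: [0.216, 0.976, -0.001, 0.001]
ft_force: [-8.5, -4.0, 22.2]
finger_gap: 0.0139
```

```bash
python3 -c "
from h import *
st()"
```

```text
t 7.7 tcp [ 0.5509 -0.0332  0.082 ] yaw 65.02 zax [ 6.e-04 -3.e-03 -1.e+00] F [-8.5 -4.  22.2] M [-0.58  1.59  0.34] gap 0.0139 q [-0.27  0.32  1.78 -0.    1.04 -1.41]
```

Emit:
move_arm:
  increments:
    - [[0, 0, 0.05, 0, 0, 0], [0, 0, 0.0, 0, 0, 0], [0, 0, 0, 0, 0, 0], [0, 0, 0, 0, 0, 0]]

```text
time_s: 8.2
tcp_pos: [0.5507, -0.0333, 0.0826]
tool_rot: [0.216, 0.976, -0.002, 0.0]
ft_force: [-2.9, -0.8, 9.4]
finger_gap: 0.0139
```

Emit:
move_arm:
  increments:
    - [[0, 0, 0, 0, 0, 0], [0, 0, 0, 0, 0, 0], [0, 0, 0, 0, 0, 0], [0, 0, 0, 0, 0, 0]]
  hand: 0.6

```text
time_s: 8.7
tcp_pos: [0.5505, -0.0332, 0.0823]
tool_rot: [0.216, 0.976, -0.002, 0.0]
ft_force: [-0.7, -0.7, -1.0]
finger_gap: 0.0352
```

Emit:
move_arm:
  increments:
    - [[0, 0, -1, 0, 0, 0], [0, 0, -3, 0, 0, 0], [0, 0, -6, 0, 0, 0], [0, 0, -10, 0, 0, 0], [-6, 0, -12, 0, 0, 0], [-12, 0, -12, 0, 0, 0], [-18, 0, -12, 0, 0, 0], [-18, 0, -12, 0, 0, 0], [-18, 0, -12, 0, 0, 0]]

```text
time_s: 9.82
tcp_pos: [0.7131, -0.1084, 0.2021]
tool_rot: [0.216, 0.976, -0.001, -0.001]
ft_force: [-0.2, 0.9, 0.3]
finger_gap: 0.0355
```

```bash
python3 -c "
from h import *
st()
p,d=vision.grab_frame('top');np.savez('top3.npz',p=p,d=d)
cv2.imwrite('pics/t3full.png',p[:,:,::-1])
cv2.imwrite('pics/t3.png',cv2.resize(p[155:250,260:355],None,fx=6,fy=6,interpolation=cv2.INTER_NEAREST)[:,:,::-1])"
```

```text
t 9.82 tcp [ 0.7131 -0.1084  0.2021] yaw 65.07 zax [-0.0019 -0.0026 -1.    ] F [-0.2  0.9  0.3] M [-0.01 -0.   -0.07] gap 0.0355 q [-0.31  0.53  1.22 -0.    1.39 -1.45]
```

View pics/t3.png

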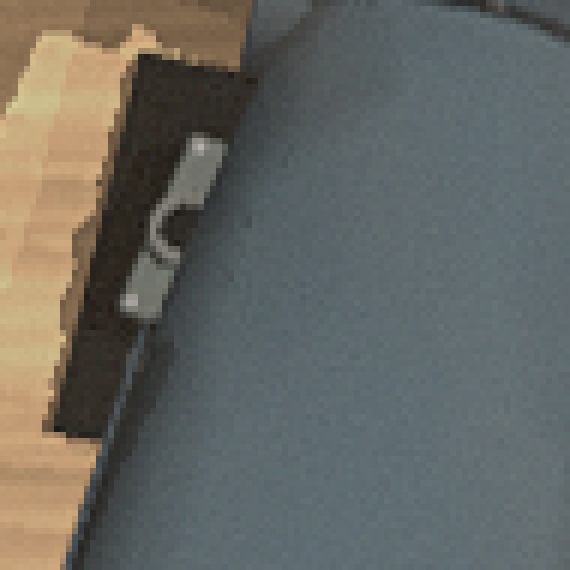

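The arm hides the timer, so I'll move it aside to look.

```bash
python3 -c "
from h import *
print(inc([.55,-.33,.22],65))"
```

```text
(array([  5.44, -27.01,  -1.63]), array([-0.17,  0.02,  0.1 ]))
```

Emit:
move_arm:
  increments:
    - [[5.4, -27, -1.6, 0, 0, 0], [5.4, -27, -1.6, 0, 0, 0], [5.4, -27, -1.6, 0, 0, 0], [5.4, -27, -1.6, 0, 0, 0], [5.4, -27, -1.6, 0, 0, 0], [5.4, -27, -1.6, 0, 0, 0], [5.4, -27, -1.6, 0, 0, 0]]
  hand: 1
  grip_force: 10

```text
time_s: 10.75
tcp_pos: [0.5506, -0.3287, 0.2205]
tool_rot: [0.215, 0.977, -0.001, 0.0]
ft_force: [1.0, 0.3, -0.6]
finger_gap: 0.0004
```

```bash
python3 -c "
from h import *
st()
p,d=vision.grab_frame('top');np.savez('top3.npz',p=p,d=d)
cv2.imwrite('pics/t3full.png',p[:,:,::-1])
cv2.imwrite('pics/t4.png',cv2.resize(p[155:250,260:355],None,fx=6,fy=6,interpolation=cv2.INTER_NEAREST)[:,:,::-1])"
sed 's/top0.npz/top3.npz/' meas.py > m3.py; python3 m3.py | cut -c1-200
```

```text
t 10.75 tcp [ 0.5506 -0.3287  0.2205] yaw 65.14 zax [ 1.0e-04 -3.1e-03 -1.0e+00] F [ 1.   0.3 -0.6] M [ 0.01 -0.03  0.05] gap 0.0004 q [-0.72  0.34  1.45 -0.    1.35 -1.86]
deck 0.06335767985280097 mat 0.011619674203889117 0.05173800564891185
rect mm ((557.8603515625, -12.189079284667969), (119.87316131591797, 95.99048614501953), 65.22837829589844)
blob [285 186  13  14 131] [290.84732824 192.33587786] [[0.57613628 0.02442247 0.07548868]]
blob [300 190  22  22 273] [310.57509158 201.10622711] [[ 0.54934789 -0.03119355  0.07548868]]
blob [304 213   3   3   3] [305. 214.] [[ 0.51283863 -0.01423493  0.07548868]]
bar z 0.11029727975041764 87
bar rect ((547.7251586914062, -30.527833938598633), (13.750377655029297, 48.6104736328125), 65.29894256591797) [ 0.54831716 -0.03068863]
[(np.int64(276), np.int64(170), 177, 0), (np.int64(277), np.int64(170), 178, -4), (np.int64(278), np.int64(170), 177, -5), (np.int64(279), np.int64(170), 182, 0), (np.int64(280), np.int64(170), 113, -
```

View pics/t4.png

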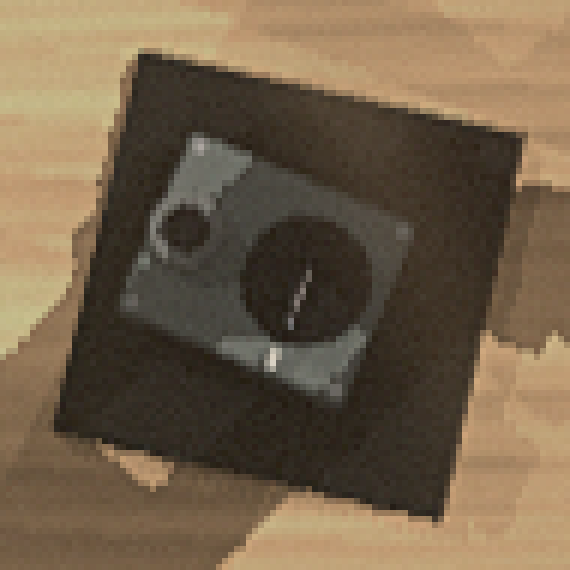

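The case hasn't moved, and the bar looks aligned with the index. I'll cross-check the angle with the white line and the screws.

Run:
```python
from h import *
for f in("top0","top3"):
    a=np.load(f+".npz");p,d=a['p'],a['d'];g=cv2.cvtColor(p,cv2.COLOR_RGB2GRAY).astype(float)
    def cen(x,y,r=2,b=None):
        w=g[y-r:y+r+1,x-r:x+r+1];w=np.clip(w-np.percentile(w,60),0,None);v,u=np.mgrid[y-r:y+r+1,x-r:x+r+1];return [(w*u).sum()/w.sum(),(w*v).sum()/w.sum()]
    S=toplane("top",[cen(293,179),cen(327,193),cen(281,205),cen(315,219)],.0636)[:,:2]
    print(f,"screw yaw of y", [np.degrees(np.arctan2(*(S[i]-S[j])[::-1])) for i,j in((0,1),(2,3))],"x",[np.degrees(np.arctan2(*(S[i]-S[j])[::-1])) for i,j in((0,2),(1,3))],S.mean(0))
    Z=cloud("top",d)[...,2]
    roi=np.zeros(Z.shape,bool);roi[192:213,301:322]=1
    # white line: pixels brighter than the dial, near axis
    w=np.where(roi&(np.hypot(*(np.mgrid[:420,:560]-np.array([202,311])[:,None,None]))<9),np.clip(g-55,0,None),0)
    v,u=np.nonzero(w);W=toplane("top",np.c_[u,v],.1115)[:,:2];ww=w[v,u]
    m=(W*ww[:,None]).sum(0)/ww.sum();e,V=np.linalg.eigh(((W-m)*ww[:,None]).T@(W-m));print("line",m,np.degrees(np.arctan2(V[1,1],V[0,1]))%180,len(v))
    bar=roi&(Z>.1);v,u=np.nonzero(bar);W=toplane("top",np.c_[u,v],.1115)[:,:2];m=W.mean(0);e,V=np.linalg.eigh((W-m).T@(W-m));print("bar",m,np.degrees(np.arctan2(V[1,1],V[0,1]))%180,np.sqrt(e/len(v)))
```

```text
top0 screw yaw of y [np.float64(65.48525561818833), np.float64(65.34963471370584)] x [np.float64(-24.877217676273734), np.float64(-24.819166417596243)] [ 0.55765333 -0.01340999]
line [ 0.53674135 -0.0384791 ] 28.004255494157718 21
bar [ 0.54829098 -0.03210244] 25.024721489228227 [0.00539079 0.01417552]
top3 screw yaw of y [np.float64(65.49171040348263), np.float64(65.88570990396512)] x [np.float64(-24.813018676711273), np.float64(-27.667110660000755)] [ 0.55817331 -0.01226785]
line [ 0.53569738 -0.02579429] 158.17232749906586 11
bar [ 0.54763726 -0.03052011] 155.28451627244735 [0.00463875 0.01417371]
```

Run:
```python
from h import *
p,d=vision.grab_frame('scene');np.savez('scene3.npz',p=p,d=d)
cv2.imwrite('pics/s3.png',cv2.resize(p[190:270,220:310],None,fx=7,fy=7,interpolation=cv2.INTER_NEAREST)[:,:,::-1])
ax=np.array([.5496,-.0309,.1106])
for a in(149,155,162):
    v=np.array([np.cos(np.radians(a)),np.sin(np.radians(a)),0]);print(a,((proj("scene",[ax+v*.004,ax+v*.024])-[220,190])*7).round())
```

```text
149 [[277. 145.]
 [276. 108.]]
155 [[276. 145.]
 [270. 109.]]
162 [[274. 146.]
 [262. 110.]]
```

View pics/s3.png

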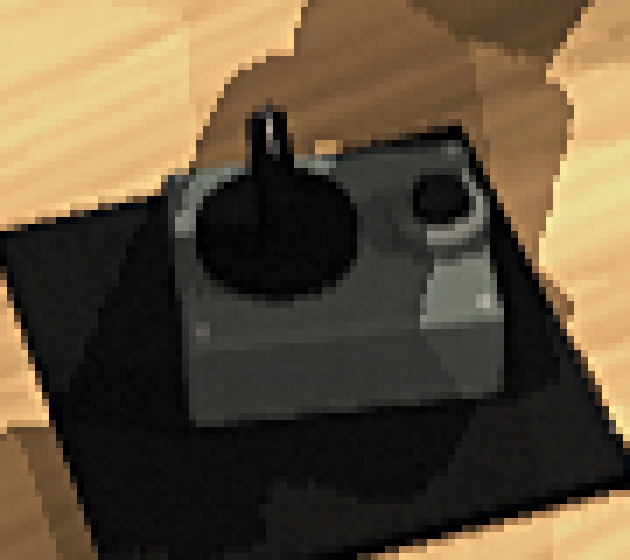

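```bash
python3 -c "
from h import *
print(inc([.5757,.0250,.13],65),inc([.5757,.0250,.086],65))"
```

```text
(array([12.59, 33.14,  8.89]), array([-0.16,  0.04,  0.21])) (array([12.59, 33.15, 13.29]), array([-0.16,  0.04,  0.21]))
```

The scene line, from (270,140) to (265,107), fits 155°, so the dial is on the index. Next is the start button with the shut fingers.

Emit:
move_arm:
  increments:
    - [[12.6, 33.1, 0, 0, 0, 0], [12.6, 33.1, 0, 0, 0, 0], [12.6, 33.1, 0, 0, 0, 0], [12.6, 33.1, 0, 0, 0, 0], [12.6, 33.1, 0, 0, 0, 0], [12.6, 33.1, 0, 0, 0, 0], [12.6, 33.1, 4, 0, 0, 0], [12.6, 33.1, 9, 0, 0, 0], [12.6, 33.1, 11, 0, 0, 0], [12.6, 33.1, 12.5, 0, 0, 0], [12.6, 33.1, 12.9, 0, 0, 0], [12.6, 33.1, 12.9, 0, 0, 0], [12.6, 33.1, 12.9, 0, 0, 0]]

```text
time_s: 12.48
tcp_pos: [0.5763, 0.0244, 0.0911]
tool_rot: [0.215, 0.977, -0.001, 0.001]
ft_force: [0.6, -0.3, 0.3]
finger_gap: 0.0003
```

```bash
python3 -c "
from h import *
st();print(inc([.5757,.0250,.0806],65))"
```

```text
t 12.47 tcp [0.5763 0.0244 0.0911] yaw 65.21 zax [ 0.0016 -0.0032 -1.    ] F [ 0.6 -0.3  0.3] M [-0.04  0.01 -0.03] gap 0.0003 q [-0.16  0.36  1.71 -0.    1.07 -1.3 ]
(array([0.08, 0.03, 1.05]), array([-0.13,  0.16,  0.21]))
```

Emit:
move_arm:
  increments:
    - [[0.05, 0, 0.3, 0, 0, 0], [0.05, 0, 0.6, 0, 0, 0], [0.05, 0, 0.9, 0, 0, 0], [0.05, 0, 1.1, 0, 0, 0], [0.05, 0, 1.2, 0, 0, 0], [0.05, 0, 1.2, 0, 0, 0]]

```text
time_s: 13.22
tcp_pos: [0.5764, 0.0245, 0.0809]
tool_rot: [0.215, 0.977, -0.001, 0.002]
ft_force: [-4.7, -0.5, 15.2]
finger_gap: 0.0006
```

```bash
python3 -c "
from h import *
st()"
```

```text
t 13.22 tcp [0.5764 0.0245 0.0809] yaw 65.22 zax [ 0.0025 -0.0035 -1.    ] F [-4.7 -0.5 15.2] M [ 0.03  0.87 -0.04] gap 0.0006 q [-0.16  0.37  1.72 -0.    1.05 -1.3 ]
```

At 15 N, well over the 5 N spring, the cap is at its stop. The 5 mm height offset is the same as I saw on the skirt. I'll hold briefly, then lift off.

Emit:
move_arm:
  increments:
    - [[0.03, 0, 0.2, 0, 0, 0], [0.03, 0, 0.2, 0, 0, 0], [0.03, 0, 0.2, 0, 0, 0]]

```text
time_s: 13.6
tcp_pos: [0.5764, 0.0245, 0.0809]
tool_rot: [0.214, 0.977, -0.002, 0.002]
ft_force: [-6.7, 0.2, 16.6]
finger_gap: 0.0006
```

```bash
python3 -c "
from h import *
st();p,d=vision.grab_frame('scene')
cv2.imwrite('pics/s5.png',cv2.resize(p[170:270,220:320],None,fx=6,fy=6,interpolation=cv2.INTER_NEAREST)[:,:,::-1])"
```

```text
t 13.6 tcp [0.5764 0.0245 0.0809] yaw 65.24 zax [ 0.0028 -0.0039 -1.    ] F [-6.7  0.2 16.6] M [0.   1.18 0.05] gap 0.0006 q [-0.16  0.37  1.72 -0.    1.05 -1.3 ]
```

View pics/s5.png

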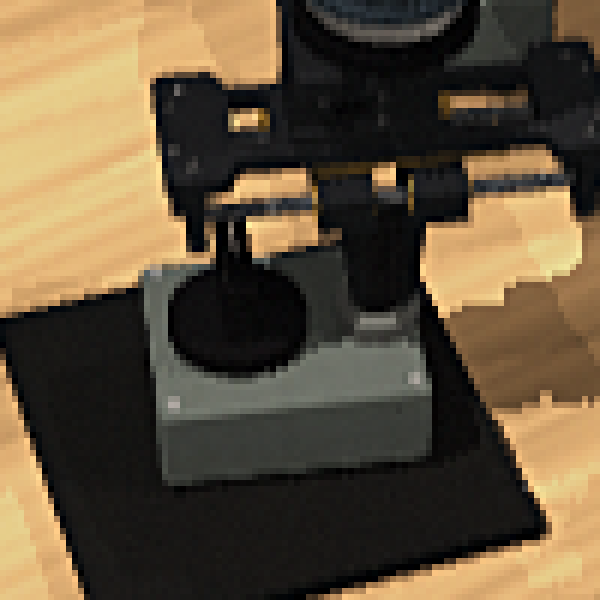

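The tips sit flush on the housing at (378,315), so the cap is right down. The gripper body clears the dial. Lifting off and moving aside.

Emit:
move_arm:
  increments:
    - [[0, 0, -0.3, 0, 0, 0], [0, 0, -1, 0, 0, 0], [0, 0, -3, 0, 0, 0], [0, 0, -8, 0, 0, 0], [0, 0, -14, 0, 0, 0], [-12, -33, -14, 0, 0, 0], [-12, -33, -14, 0, 0, 0], [-12, -33, -14, 0, 0, 0], [-12, -33, -14, 0, 0, 0], [-12, -33, -14, 0, 0, 0], [-12, -33, -14, 0, 0, 0], [-12, -33, -14, 0, 0, 0], [-12, -33, -14, 0, 0, 0]]

```text
time_s: 15.28
tcp_pos: [0.5465, -0.3241, 0.2216]
tool_rot: [0.214, 0.977, -0.001, 0.001]
ft_force: [0.3, 0.5, 0.2]
finger_gap: 0.0004
```

```bash
python3 -c "
from h import *
st()
p,d=vision.grab_frame('top');np.savez('top3.npz',p=p,d=d)
cv2.imwrite('pics/t6.png',p[:,:,::-1])
Z=cloud('top',d)[...,2]; Z0=cloud('top',np.load('top0.npz')['d'])[...,2]
print('cap z now/start',np.median(Z[191:195,289:293]),np.median(Z0[191:195,289:293]))
"
python3 m3.py | cut -c1-150
```

```text
t 15.28 tcp [ 0.5465 -0.3241  0.2216] yaw 65.23 zax [ 0.0021 -0.0027 -1.    ] F [0.3 0.5 0.2] M [ 0.   -0.03  0.02] gap 0.0004 q [-0.72  0.32  1.47 -0.    1.35 -1.86]
cap z now/start 0.08450223336665832 0.08610113410452042
deck 0.06356588298852922 mat 0.011651898957368255 0.051913984031160966
rect mm ((557.6860961914062, -12.089752197265625), (119.8248062133789, 95.61235809326172), 65.17163848876953)
blob [285 186  13  13 132] [290.87121212 192.31060606] [[0.57618992 0.02435202 0.07560889]]
blob [300 190  22  22 276] [310.58695652 201.05797101] [[ 0.54947104 -0.03122565  0.07560889]]
blob [304 212   3   4   5] [305.  213.4] [[ 0.51454086 -0.01428079  0.07560889]]
bar z 0.11047008198547513 87
bar rect ((547.703857421875, -30.519180297851562), (13.748146057128906, 48.602447509765625), 65.29887390136719) [ 0.54829569 -0.0306799 ]
[(np.int64(276), np.int64(170), 176, 0), (np.int64(277), np.int64(170), 182, -2), (np.int64(278), np.int64(170), 182, -2), (np.int64(279), np.int64(17
```

View pics/t6.png

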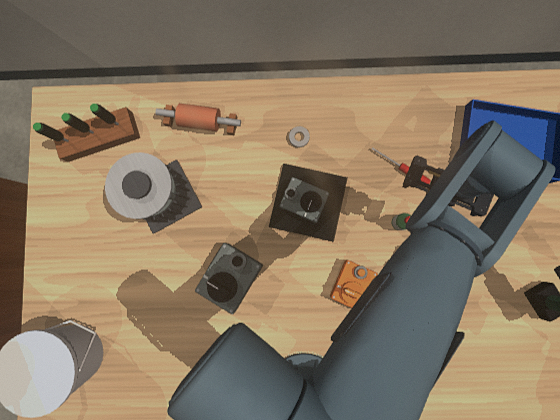

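The bystanders look unmoved: bearing (298,136), bottle (401,221), screwdriver at (400,165). The cap depth is noisy, so I'll average a few frames to check that it's released.

```bash
python3 -c "
from h import *
zs=[];bs=[]
for i in range(10):
    p,d=vision.grab_frame('top');Z=cloud('top',d)[...,2];zs.append(Z[190:196,288:294])
z0=cloud('top',np.load('top0.npz')['d'])[190:196,288:294,2]
print((np.median(zs,axis=0)*1000).round(1));print((z0*1000).round(1)); print(np.median(zs,axis=0).mean(),z0.mean(),[round(float(a.mean()*1000),1) for a in zs])
m=np.array(zs);print('t',bot.observe()['time_s'])
p,d=vision.grab_frame('scene');Z=cloud('scene',d)[...,2];b=np.load('scene0.npz');Z0=cloud('scene',b['d'])[...,2];c=np.load('scene3.npz');Z3=cloud('scene',c['d'])[...,2]
for q in(Z0,Z3,Z): print('scene cap',np.median(q[216:220,281:285]), 'moved>')
cv2.imwrite('pics/s6.png',cv2.resize(np.hstack([b['p'][190:270,220:310],p[190:270,220:310]]),None,fx=4,fy=4,interpolation=cv2.INTER_NEAREST)[:,:,::-1])
"
```

```text
[[85.9 85.2 86.  85.2 85.4 83.4]
 [83.6 85.8 84.2 85.1 85.6 84.6]
 [85.4 84.7 83.4 84.9 83.9 84.8]
 [85.1 84.6 84.6 84.5 84.8 84.8]
 [85.1 84.7 84.7 85.6 84.  84.1]
 [75.1 84.  84.8 83.8 82.3 80.1]]
[[81.  84.  86.1 84.3 82.3 86. ]
 [84.6 83.  85.4 85.6 89.  86.2]
 [86.7 88.4 86.6 83.4 86.6 87.5]
 [83.2 82.8 85.4 86.8 84.8 86.7]
 [85.8 86.1 86.5 87.  86.1 83.5]
 [73.  82.3 85.8 81.7 82.7 84. ]]
0.0842812221346546 0.08474670924932776 [84.1, 114.1, 83.8, 84.3, 83.9, 84.3, 84.3, 83.9, 84.6, 84.2]
t 15.825
scene cap 0.08444547837562982 moved>
scene cap 0.08452290393342449 moved>
scene cap 0.08517657641719313 moved>
```

View pics/s6.png

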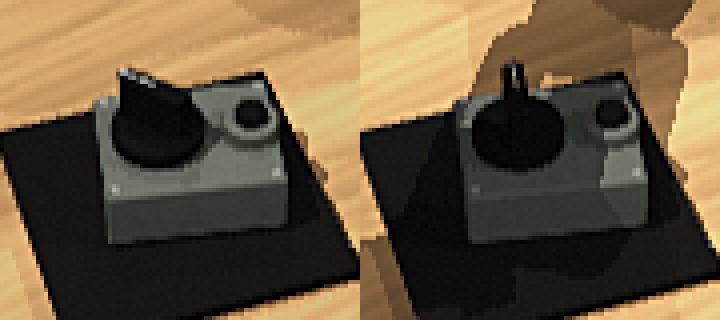

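```bash
python3 -c "
from cell import ticket
print(ticket.sign_off())"
```

```text
the job is handed in; nothing more can be done
None
```

I turned the dial onto the index, pushed the start button down and released it, then handed the job in at about 16 s of the 51 s allowed. The hand-in reports no verdict.

**Dial:** I gripped the bar, seated the shaft with about 23 N and turned it roughly 53° clockwise with 20–23 N of downward load. Afterwards the bar lay along 155.3°, against 155.2° for the index. The scene view agreed, but the short white line in the top view read about 3° off, which is still inside the 6.9° tolerance.

**Start button:** I pressed with the fingers shut up to 16.6 N, against a spring that needs about 5 N, so I judge it fully down. It then came back up: cap height was 84.3 mm after against 84.7 mm before in the top view, and 85.2 against 84.4 mm in the scene view.

**Timer and bystanders:** The case centre measured within about 0.7 mm of its start, and its angle within 0.1°. The bearing, bottle and screwdriver look unmoved in the last top picture; I checked them by eye only. The arm is clear of everything.

**Disagreements:**
- **Cap height:** it measured about 4 mm higher than the stated size (85 mm above the bench instead of 80.6 mm).
- **Tool stop heights:** the tool stopped about 5 mm higher than I expected, both on the dial and on the button. For the button I relied on the force to judge that it was fully down.
- **Side force:** I saw 5–9 N while pressing and turning; the case did not move.

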